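Leak-test a pickle sample: seat the vial, hold the plunger at its third click

ROBOT

A 6-joint arm with a two-finger parallel gripper is mounted at the origin on the work surface. World frame = base frame: x ahead of the robot, y to its left, z up, the work surface at z = 0. Lengths are in m, angles in rad, forces in N, time in s.
With the tool pointing down it reaches from about 0.3 to 0.75 m from the base axis. Payload 8.5 kg.
Tool frame: the origin (TCP) lies midway between the tips of the shut fingers; the grasp point (between the pads) lies 19 mm behind it; z points along the fingers, y is the line along which they close (so a half turn about z gives the same grasp; the last joint's range is limited). The gripper opens to 88 mm and grips with 3 to 60 N. Pads are 18 mm wide; open, the fingers measure 123 mm over their backs; the gripper's body (75 mm by 187 mm) begins 45 mm behind the grasp point.
Start: joints at [1.004, 0.381, 1.297, -0, 1.464, -0.215], TCP at [0.19, 0.516, 0.239] pointing down, gripper open.
Joint ranges: [-3.11, 3.11], [-0.89, 2.33], [0.22, 2.48], [-1.42, 4.56], [0.17, 2.85], [-2.88, 2.88]. Speed limits (rad/s): [2.39, 2.39, 3.14, 3.14, 3.14, 3.14].

INTERFACE

Orientations are given as a unit quaternion [x, y, z, w].
In Python, from station import state, camera, job_done, recognise, place_of gives the robot as it stands.
- The arm moves only by the shell command python3 -m inch 'ROWS' [FORCE]. ROWS is JSON, a list of rows, each a list of 7 numbers: the turn, a rotation vector about the tool's x, y, z in degrees, then the shift along the tool's x, y, z in m, then the closure, from 0 (fully open) to 1 (shut). In form: [[wx, wy, wz, tx, ty, tz, jaw], ...]. A call has 1 to 20 rows; each row shifts and turns the commanded pose from where the row before left it, along the tool's axes as they then stand; what a row does not reach is not made up. A row lasts 1/12 s, in which the tool goes at most 41.7 mm and 7.16 degrees, less where a joint would pass 70% of its speed; a pose out of reach is approached as far as the arm can. A call with a gripper value outside its range is refused whole. The fingers move at their own pace and stop on an object; FORCE is the grip in N (left out, the last holds). Time passes only in rows, so rows that do not move let the fingers close. It gives the time, the measured TCP pose, the force, the opening and the grip force at its end, in the units of the state.
- state(): the state, without advancing time (a new reading comes with each control period).
- camera(name): name is "side" or "top" or "wrist"; returns a dict with "color" (480x640x3 uint8, red, green, blue), "fx", "fy", "cx", "cy" (pixels), "view" (4x4, takes a point from world to camera coordinates). Camera axes: x right, y down, z forward; pixel columns grow to the right and rows downward; lengths in m; the calibration is good to about 2 mm. A picture is of the moment at which its call begins. There is no depth.
- job_done(): hands the job in; it is judged then, once.
Trained networks look in a picture, given as the dict that the camera call returned (one of the last four; its "shot" number tells which), for a name from the list of things; names that differ only in an ending like _2 or _b are one class to them, and where a whole thing is asked for, a point or a joint stands for the part that bears it (a point fixed in the world has none). Each returns a list of dicts, best first, with "confidence" (0 to 1); they miss things now and then, are a little off and sometimes report something else, mostly with a low value. They report only what shows in the picture. A call takes as long as a camera call. They do not tell look-alikes from the thing itself.
- recognise(target, picture): "xyz" ([x, y, z] in m, in world coordinates, good to about 4 mm: the middle of the surface that is visible of it).
- place_of(target, picture): "xyz" ([x, y, z] in m, in world coordinates, good to about 4 mm: a listed point, or the origin of a listed thing).
The state is a dict: "time": time; "q": joint angles; "qvel": joint speeds; "joint_efforts": joint torques, N m; "tcp_pos": TCP position; "tool_rot": TCP orientation; "ft_force": force on the tool from outside, world axes, zero at the start; "wrist_torque": the same for the moment, N m; "gripper_width": finger opening in m; "finger_force": force on a finger pad.
Only numpy, scipy, OpenCV 4.12 (cv2) and the standard library are available. Lean on these libraries where they do the work, as an engineer would, in place of code of your own. Each camera call takes 0.05 s, during which the arm holds its last target. There are 200 camera calls.

TASK

Take the red-capped sample vial out of the wooden rack and seat it upright, fully down, in the round well of the blue leak tester; only then press the tester's spring-return plunger down past its first two clicks to the third, and finish still pressing it there, since it springs back up when let go. Leave the two yellow-capped vials in their rack holes and do not knock the pickle jars.

Things in the scene. Friction and masses are not known exactly. Their poses are not given: they have to be found in the camera images.
- vial_red_mid (a point): red-capped sample vial: a rigid smooth upright cylinder 24 mm in diameter and 80 mm tall (the top 18 mm is the red cap, of the same diameter), about 35 g, foot bevelled 2 to 3 mm. It stands in one of the rack's three holes with its upper 40 mm out. Origin at its centre, 40 mm above its foot; z along the vial, upwards.
- vial_y1_mid (a point): a bystander vial, same make as the red-capped vial (24 mm diameter, 80 mm tall, standing in the rack, top 40 mm out) but with a yellow cap; must stay where it is. Origin at its centre.
- vial_y2_mid (a point): a bystander vial, same make as the red-capped vial (24 mm diameter, 80 mm tall, standing in the rack, top 40 mm out) but with a yellow cap; must stay where it is. Origin at its centre.
- rack: fixed wooden rack 60 x 160 x 50 mm (x, y, z) with a row of three holes along its own y axis, at y = -50, 0 and +50 mm, each 26 mm in diameter and 40 mm deep. Origin at the centre of its underside, on the counter. All three holes hold a vial, in any order.
- tester: blue leak tester, a fixed bench unit 110 x 210 x 60 mm (x, y, z), top flat at 60 mm, a small white gauge disc lying on it. The vial well is at its own (0, +55 mm), the plunger at (0, -55 mm). Origin at the centre of its underside, on the counter.
- well (a point): centre of the mouth of the tester's vial well, in its top face, ringed in red: a round hole 26 mm in diameter, 40 mm deep, closed below. z upwards. A vial fully down has its centre level with this point and its upper 40 mm out.
- press_knob: the plunger's black round knob, 46 mm in diameter, 16 mm thick, to be pressed straight down from above. Origin at the centre of its flat top, 140 mm above the counter at rest; it moves down with the plunger. Its 16 mm steel stem goes down into a 36 mm steel collar whose top is 72 mm above the counter.
- plunger (a joint): travel of the plunger downwards in m: 0 at rest (up), clicks (detents) at 0.014, 0.028 and 0.042, stop at 0.046. Green, yellow and red bands round the stem sink level with the top of the collar at the first, second and third click. It needs about 5 N to start, up to about 9 N to pass the bumps between the clicks, and 6 to 10 N to keep at the third click. When let go it always returns to 0.
- jar_chilli_mid (a point): pickle jar, 66 mm diameter, 95 mm tall, yellow lid, red-brown contents, standing on the counter, 0.38 kg; a bystander. Origin at its centre, half-way up.
- jar_mango_mid (a point): pickle jar, 66 mm diameter, 95 mm tall, yellow lid, olive-green contents, standing on the counter, 0.38 kg; a bystander. Origin at its centre, half-way up.
Not all that is in view belongs to the job. Leave any orange look-alike of the tester alone.

How it is judged:
By the outcome, as a careful person would: the job done as asked, in the order asked, and still so for the second after the job is handed in, while the arm keeps its last pose, push and grip.
It also fails if it takes over 59 s, if anything falls off the work surface, if the arm or the gripper's body presses on something with over 40 N, if the wrist force passes 120 N, or if a joint passes its speed limit or range.

## Working session

There is one attempt and no reset: what is moved stays moved. The work goes in short steps, Python scripts to look and compute and a shell command to move; the robot and the scene stay as the last step left them, time stands still between calls to the robot, and variables do not carry over. Pictures are saved under pics/ and viewed, at most 10 in all, crops included, and the job is handed in when it is done.

```bash
mkdir -p pics; ls
python3 - <<'E'
from station import *
import cv2,numpy as np
s=state();print(s['time'],s['tcp_pos'],s['tool_rot'],s['gripper_width'])
P={n:camera(n) for n in('side','top')}
for n,p in P.items():
    cv2.imwrite(f'pics/{n}0.png',p['color'][:,:,::-1])
    for t in ['vial_red_mid','vial_y1_mid','rack','tester','well','press_knob','jar_chilli_mid','jar_mango_mid']:
        print(n,t,[(np.round(d['xyz'],3).tolist(),round(d['confidence'],2)) for d in place_of(t,p)[:4]])
E
```

```text
pics
0.0 [0.18935506 0.51607196 0.23814255] [ 1.74978652e-01  9.84571955e-01 -6.79617559e-04 -2.74837811e-04] 0.08803697685547697
side vial_red_mid [([0.553, -0.139, 0.047], 0.53)]
side vial_y1_mid [([0.574, -0.187, 0.049], 0.82)]
side rack [([0.558, -0.138, 0.002], 0.74)]
side tester [([0.33, 0.327, -0.001], 0.69), ([0.568, 0.225, 0.005], 0.55)]
side well [([0.574, 0.278, 0.06], 0.93), ([0.324, 0.383, 0.06], 0.73)]
side press_knob [([0.559, 0.177, 0.142], 0.93), ([0.334, 0.275, 0.134], 0.87)]
side jar_chilli_mid [([0.767, 0.08, 0.05], 0.66)]
side jar_mango_mid [([0.618, -0.431, 0.048], 0.59)]
top vial_red_mid [([0.557, -0.137, 0.05], 0.56)]
top vial_y1_mid [([0.57, -0.184, 0.051], 0.67)]
top rack [([0.554, -0.138, 0.005], 0.79)]
top tester [([0.566, 0.231, 0.002], 0.58), ([0.33, 0.323, 0.001], 0.55)]
top well [([0.58, 0.284, 0.06], 0.75), ([0.325, 0.378, 0.057], 0.6)]
top press_knob [([0.333, 0.267, 0.133], 0.82), ([0.561, 0.179, 0.14], 0.67)]
top jar_chilli_mid [([0.771, 0.079, 0.048], 0.64)]
top jar_mango_mid [([0.621, -0.432, 0.048], 0.84)]
```

View pics/top0.png

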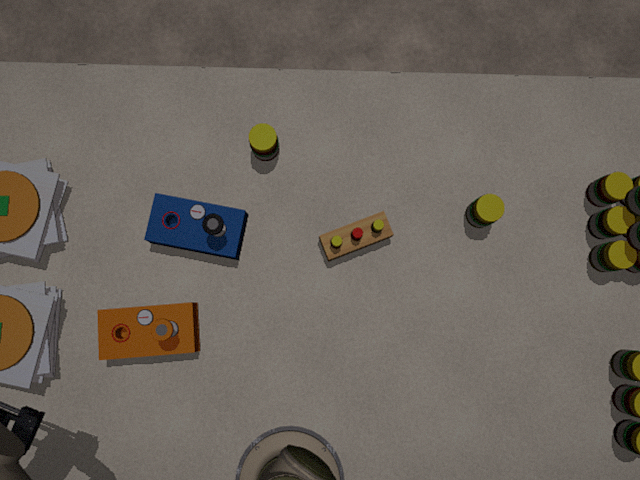

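View pics/side0.png

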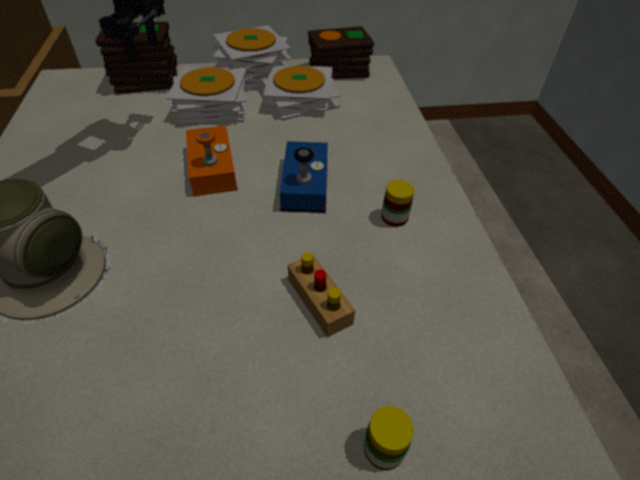

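The top view shows the blue tester at about (197,227) and its orange look-alike at (148,332). The red vial at (357,233) is in the middle hole, between the two yellow ones. The side view agrees, with the red vial at (320,280). The jars are clear of the path.

```bash
cat > h.py <<'E'
from station import *
import numpy as np,cv2
from scipy.spatial.transform import Rotation as R
def delta(pos,yaw):
    "turn about tool z (deg) and shift in the tool axes after that turn, tool down, tool y at yaw deg"
    s=state();M=R.from_quat(s['tool_rot']).as_matrix()
    y=np.degrees(np.arctan2(M[1,1],M[0,1]));t=-((yaw-y+90)%180-90)
    yr=np.radians(y-t);Y=np.array([np.cos(yr),np.sin(yr)]);X=np.array([-Y[1],Y[0]])
    d=np.array(pos)-s['tcp_pos']
    print('t',s['time'],'yaw',round(y,1),'tilt',np.round(M[:,2],3),'turn',round(t,1),'shift',np.round([d[:2]@X,d[:2]@Y,-d[2]],4),'F',np.round(s['ft_force'],1),'w',round(s['gripper_width'],4))
def look(t,*names):
    for n in names:
        p=camera(n)
        for k in t: print(n,k,[(np.round(d['xyz'],4).tolist(),round(d['confidence'],2)) for d in place_of(k,p)[:3]])
    return p
E
python3 -m inch '[[0,0,6.3,0,0,0,0],[0,0,6.3,0,0,0,0],[0,0,6.3,0,0,0,0],[0,0,6.3,0,0,0,0],[0,0,6.3,0,0,0,0],[0,0,6.3,0,0,0,0],[0,0,6.3,0,0,0,0],[0,0,6.3,0,0,0,0],[0,0,0,-0.031,0.0053,0.001,0],[0,0,0,-0.031,0.0053,0.001,0],[0,0,0,-0.031,0.0053,0.001,0],[0,0,0,-0.031,0.0053,0.001,0],[0,0,0,-0.031,0.0053,0.001,0],[0,0,0,-0.031,0.0053,0.001,0],[0,0,0,-0.031,0.0053,0.001,0],[0,0,0,-0.031,0.0053,0.001,0],[0,0,0,-0.031,0.0053,0.001,0],[0,0,0,-0.031,0.0053,0.001,0],[0,0,0,-0.031,0.0053,0.001,0],[0,0,0,-0.031,0.0053,0.001,0]]' 20
python3 -c "
from h import *
delta([.555,-.138,.2],19.5)"
```

```text
time: 2.57
tcp_pos: [0.3738, 0.1853, 0.2269]
tool_rot: [0.578, 0.816, 0.0, 0.0]
ft_force: [-0.6, 0.7, -0.2]
gripper_width: 0.0879
finger_force: 0.0
t 2.5667 yaw 19.4 tilt [ 0.001  0.    -1.   ] turn -0.1 shift [-0.3652  0.0629  0.0269] F [-0.6  0.7 -0.2] w 0.0879
```

```bash
python3 -m inch '[[0,0,0,-0.03,0.0053,0.0022,0],[0,0,0,-0.03,0.0053,0.0022,0],[0,0,0,-0.03,0.0053,0.0022,0],[0,0,0,-0.03,0.0053,0.0022,0],[0,0,0,-0.03,0.0053,0.0022,0],[0,0,0,-0.03,0.0053,0.0022,0],[0,0,0,-0.03,0.0053,0.0022,0],[0,0,0,-0.03,0.0053,0.0022,0],[0,0,0,-0.03,0.0053,0.0022,0],[0,0,0,-0.03,0.0053,0.0022,0],[0,0,0,-0.03,0.0053,0.0022,0],[0,0,0,-0.03,0.0053,0.0022,0],[0,0,0,0,0,0,0]]'
python3 -c "
from h import *
p=look(['vial_red_mid','vial_y1_mid','rack'],'wrist')
cv2.imwrite('pics/w1.png',p['color'][:,:,::-1])
c=np.linalg.inv(p['view']);print(np.round(c,3),p['fx'],p['cx'],p['cy'])
delta([.555,-.138,.062],19.5)"
```

```text
time: 3.65
tcp_pos: [0.5548, -0.1358, 0.1993]
tool_rot: [0.579, 0.815, -0.0, 0.0]
ft_force: [-0.6, -0.5, -0.2]
gripper_width: 0.0883
finger_force: 0.0
wrist vial_red_mid [([0.5575, -0.1358, 0.0477], 0.65)]
wrist vial_y1_mid [([0.5747, -0.1844, 0.0468], 0.61)]
wrist rack [([0.5563, -0.1375, 0.0009], 0.75)]
[[ 0.944  0.318  0.092  0.531]
 [ 0.331 -0.906 -0.265 -0.068]
 [-0.001  0.28  -0.96   0.346]
 [ 0.     0.     0.     1.   ]] 398.98025891219305 325.0553064790165 240.64554343354993
t 3.85 yaw 19.5 tilt [-0.  0. -1.] turn -0.0 shift [-0.0075 -0.0003  0.1384] F [ 0.5 -0.6 -0.8] w 0.0877
```

View pics/w1.png

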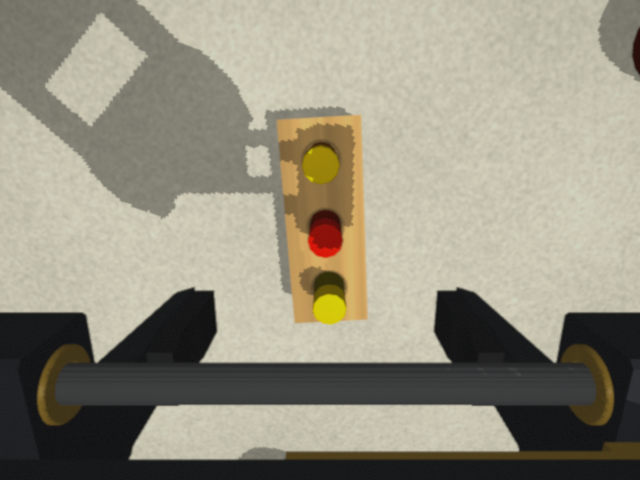

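The wrist view shows the red cap at (326,241), centred between the open fingers, with yellow caps at (321,164) and (329,308). Its ray at z = 0.09 gives (0.556, -0.139), which agrees with the networks. I'll descend part way and re-check.

```bash
python3 -m inch '[[0,0,0,-0.002,0,0.016,0],[0,0,0,-0.002,0,0.016,0],[0,0,0,0,0,0.016,0],[0,0,0,0,0,0.016,0],[0,0,0,0,0,0.016,0],[0,0,0,0,0,0,0],[0,0,0,0,0,0,0]]'
python3 -c "
from h import *
delta([.556,-.1385,.060],19.5)"
```

```text
time: 4.43
tcp_pos: [0.5541, -0.1345, 0.1206]
tool_rot: [0.577, 0.817, -0.0, -0.0]
ft_force: [-0.2, -0.5, -0.0]
gripper_width: 0.0881
finger_force: 0.0
t 4.4333 yaw 19.5 tilt [-0.001  0.    -1.   ] turn 0.0 shift [-0.0044  0.0004  0.0606] F [-0.2 -0.5 -0. ] w 0.0881
```

```bash
python3 -m inch '[[0,0,0,-0.002,0,0.012,0],[0,0,0,-0.0024,0,0.012,0],[0,0,0,0,0.0004,0.012,0],[0,0,0,0,0,0.012,0],[0,0,0,0,0,0.0126,0],[0,0,0,0,0,0,0.3],[0,0,0,0,0,0,0.6],[0,0,0,0,0,0,0.9],[0,0,0,0,0,0,0.9],[0,0,0,0,0,0,0.9],[0,0,0,0,0,0,0.9],[0,0,0,0,0,0,0.9],[0,0,0,0,0,0,0.9],[0,0,0,0,0,0,0.9]]' 25
python3 -c "
from h import *
delta([.556,-.1385,.060],19.5)"
```

```text
time: 5.6
tcp_pos: [0.5563, -0.1394, 0.0598]
tool_rot: [0.578, 0.816, -0.0, 0.0]
ft_force: [-0.3, 0.2, -0.2]
gripper_width: 0.0303
finger_force: 0.0
t 5.6 yaw 19.4 tilt [ 0. -0. -1.] turn -0.1 shift [ 0.001   0.     -0.0002] F [-0.3  0.2 -0.2] w 0.0303
```

```bash
python3 -m inch '[[0,0,0,0,0,0,0.9],[0,0,0,0,0,0,0.9],[0,0,0,0,0,0,0.9],[0,0,0,0,0,0,0.9]]' 25
python3 -m inch '[[0,0,0,0,0,-0.006,0.9],[0,0,0,0,0,-0.010,0.9],[0,0,0,0,0,-0.012,0.9],[0,0,0,0,0,-0.012,0.9],[0,0,0,0,0,-0.016,0.9],[0,0,0,0,0,-0.02,0.9],[0,0,0,0,0,-0.02,0.9],[0,0,0,0,0,-0.02,0.9],[0,0,0,0,0,-0.02,0.9],[0,0,0,0,0,-0.02,0.9],[0,0,0,0,0,-0.01,0.9],[0,0,0,0,0,0,0.9]]'
python3 -c "
from h import *
p=look(['vial_red_mid'],'side','wrist')
cv2.imwrite('pics/w2.png',p['color'][:,:,::-1])
delta([.5,.24,.226],-9.4)"
```

```text
time: 5.93
tcp_pos: [0.5563, -0.1394, 0.0597]
tool_rot: [0.578, 0.816, -0.0, -0.0]
ft_force: [0.4, -0.1, 0.6]
gripper_width: 0.0232
finger_force: 25.0
time: 6.93
tcp_pos: [0.5569, -0.1396, 0.2286]
tool_rot: [0.578, 0.816, 0.0, 0.002]
ft_force: [0.6, -0.8, -0.4]
gripper_width: 0.0232
finger_force: 25.0
side vial_red_mid [([0.556, -0.1371, 0.2201], 0.6)]
wrist vial_red_mid [([0.5577, -0.138, 0.2142], 0.97)]
t 7.1333 yaw 19.4 tilt [-0.002  0.001 -1.   ] turn 28.8 shift [ 0.365  -0.117  -0.0015] F [-0.3 -0.7 -0.1] w 0.0231
```

View pics/w2.png

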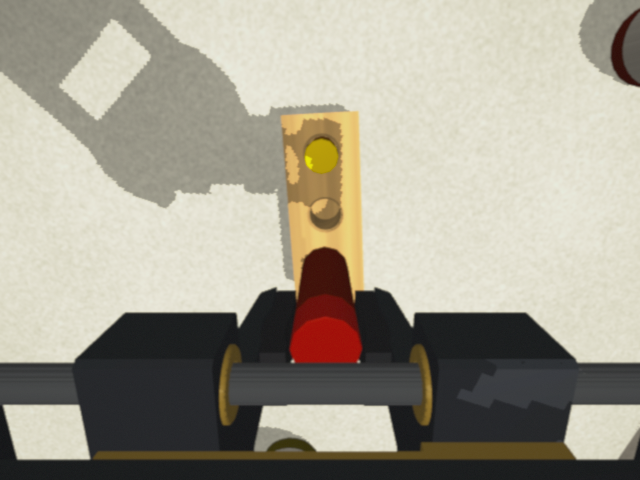

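The red vial is gripped straight, with the cap at (325,340). The middle hole is empty and visible at (326,212), and the yellow vials are in place. Next I turn and carry it over the well.

```bash
python3 -m inch '[[0,0,5.76,0,0,0,0.9],[0,0,5.76,0,0,0,0.9],[0,0,5.76,0,0,0,0.9],[0,0,5.76,0,0,0,0.9],[0,0,5.76,0,0,0,0.9],[0,0,0,0.02,-0.0035,0,0.9],[0,0,0,0.033,-0.0035,0,0.9],[0,0,0,0.033,-0.0035,0,0.9],[0,0,0,0.033,-0.0035,0,0.9],[0,0,0,0.033,-0.0035,0,0.9],[0,0,0,0.033,-0.0035,0,0.9],[0,0,0,0.033,-0.0035,0,0.9],[0,0,0,0.033,-0.0035,0,0.9],[0,0,0,0.033,-0.0035,0,0.9],[0,0,0,0.033,-0.0035,0,0.9],[0,0,0,0.033,-0.0035,0,0.9],[0,0,0,0.033,-0.0035,0,0.9],[0,0,0,0.025,-0.0035,0,0.9],[0,0,0,0.01,-0.0035,0,0.9],[0,0,0,0,0,0,0.9]]'
python3 -m inch '[[0,0,0,0,0,0,0.9],[0,0,0,0,0,0,0.9]]'
python3 -c "
from h import *
p=look(['well','press_knob','vial_red_mid'],'wrist')
np.savez('w3.npz',c=p['color'],v=p['view'],k=[p['fx'],p['fy'],p['cx'],p['cy']])
cv2.imwrite('pics/w3.png',p['color'][:,:,::-1])
delta([.577,.281,.226],-9.4)
look(['well','press_knob'],'top','side')"
```

```text
time: 8.8
tcp_pos: [0.5751, 0.2828, 0.2243]
tool_rot: [0.762, 0.648, -0.001, -0.001]
ft_force: [0.0, 0.5, -0.9]
gripper_width: 0.0228
finger_force: 25.0
time: 8.97
tcp_pos: [0.576, 0.2796, 0.2254]
tool_rot: [0.763, 0.647, -0.0, -0.0]
ft_force: [-0.8, -0.3, -1.0]
gripper_width: 0.0231
finger_force: 25.0
wrist well [([0.5795, 0.285, 0.0608], 0.74)]
wrist press_knob [([0.5616, 0.1741, 0.1411], 0.95)]
wrist vial_red_mid [([0.5803, 0.2809, 0.2159], 0.57)]
t 9.1667 yaw -9.4 tilt [ 0. -0. -1.] turn -0.0 shift [ 0.0012  0.0007 -0.0001] F [ 0.3  0.3 -1. ] w 0.0233
top well [([0.5798, 0.285, 0.0598], 0.72)]
top press_knob [([0.5616, 0.1778, 0.1387], 0.77), ([0.3299, 0.2663, 0.1354], 0.45)]
side well [([0.5795, 0.2809, 0.0593], 0.86), ([0.3206, 0.3807, 0.0609], 0.57)]
side press_knob [([0.3339, 0.2701, 0.1381], 0.91), ([0.5614, 0.1799, 0.1382], 0.85)]
```

View pics/w3.png

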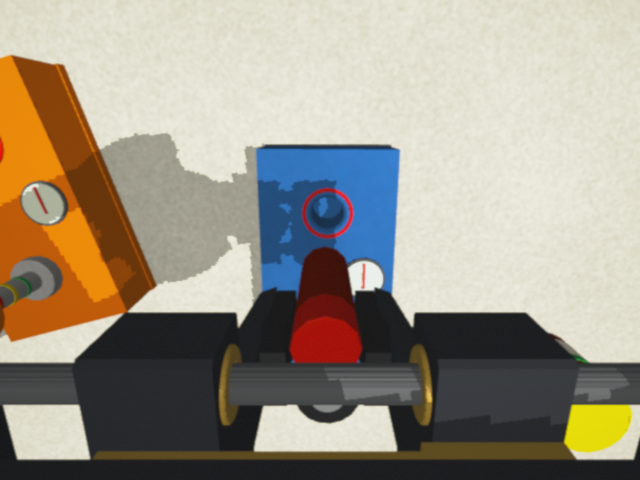

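The wrist view shows the red ring of the blue well at (328,213), right below the held vial. I'll calibrate against the empty rack hole in the previous view, since the vial came straight out of it.

```bash
cat > ring.py <<'E'
from h import *
def ring(c,v,k,z):
    f=c.astype(int);m=((f[...,0]>130)&(f[...,1]<90)&(f[...,2]<110)).astype(np.uint8);m[:170]=0;m[245:]=0;m[:,:280]=0;m[:,380:]=0
    pts=np.argwhere(m)[:,::-1].astype(np.float32);e=cv2.fitEllipse(pts);print('ellipse',e,len(pts));return ray(e[0],v,k,z)
def ray(uv,v,k,z):
    c=np.linalg.inv(v);d=c[:3,:3]@[(uv[0]-k[2])/k[0],(uv[1]-k[3])/k[1],1];return c[:3,3]+d*(z-c[2,3])/d[2]
E
python3 - <<'E'
from ring import *
d=np.load('w3.npz');w=ring(d['c'],d['v'],d['k'],.06);print('well',w)
delta([w[0],w[1],.2254],-9.4)
im=cv2.imread('pics/w2.png')[180:250,270:380];cv2.imwrite('pics/hole.png',np.hstack([cv2.resize(im,None,fx=6,fy=6,interpolation=cv2.INTER_CUBIC)]))
E
```

```text
ellipse ((327.171142578125, 212.76058959960938), (46.83462142944336, 47.65435791015625), 94.08336639404297) 426
well [0.57849859 0.28308609 0.06      ]
t 9.4667 yaw -9.4 tilt [ 0. -0. -1.] turn 0.0 shift [0.0026 0.0022 0.0004] F [-0.5 -0.6 -1. ] w 0.0229
```

View pics/hole.png

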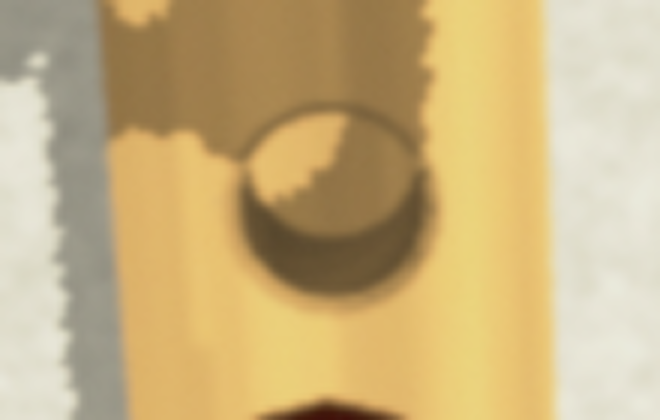

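The crop shows the empty hole's mouth centred at about (325.7,213.3) in the full picture.

Run:
```python
from ring import *
d=np.load('w3.npz');v,k=d['v'],d['k'];s=state()
def T(p,yaw):
    a=np.radians(yaw);Y=np.array([np.cos(a),np.sin(a),0]);X=np.array([-Y[1],Y[0],0]);M=np.eye(4);M[:3,:3]=np.c_[X,Y,[0,0,-1]];M[:3,3]=p;return M
tc=np.linalg.inv(T(s['tcp_pos'],-9.4))@np.linalg.inv(v)
P2=T([.5565,-.1394,.2276],19.4)
h=ray((325.7,213.3),np.linalg.inv(P2@tc),k,.05)
print('hole',h,'in tool',np.linalg.inv(P2)@[*h,1])
w=ray((327.2,212.8),v,k,.06);print('well in tool',np.linalg.inv(T(s['tcp_pos'],-9.4))@[*w,1],s['tcp_pos'])
```

```text
hole [ 0.55757648 -0.13946549  0.05      ] in tool [-4.19342005e-04  9.93610287e-04  1.77600000e-01  1.00000000e+00]
well in tool [0.00258023 0.0021788  0.16577411 1.        ] [0.57594517 0.28086092 0.22577411]
```

```bash
python3 -m inch '[[0,0,0,0.003,0.0012,0.008,0.9],[0,0,0,0,0,0.014,0.9],[0,0,0,0,0,0.016,0.9],[0,0,0,0,0,0.016,0.9],[0,0,0,0,0,0.016,0.9],[0,0,0,0,0,0.016,0.9],[0,0,0,0,0,0.014,0.9],[0,0,0,0,0,0.006,0.9],[0,0,0,0,0,0,0.9],[0,0,0,0,0,0,0.9]]'
python3 -m inch '[[0,0,0,0,0,0.003,0.9],[0,0,0,0,0,0.003,0.9],[0,0,0,0,0,0.002,0.9],[0,0,0,0,0,0.002,0.9],[0,0,0,0,0,0.002,0.9],[0,0,0,0,0,0,0.9]]'
python3 -c "
from h import *
delta([.579,.284,.07],-9.4)"
```

```text
time: 10.3
tcp_pos: [0.5777, 0.2839, 0.1199]
tool_rot: [0.762, 0.647, 0.0, 0.0]
ft_force: [0.7, 0.3, 0.3]
gripper_width: 0.0232
finger_force: 25.0
time: 10.8
tcp_pos: [0.5775, 0.2837, 0.1074]
tool_rot: [0.762, 0.647, -0.0, -0.0]
ft_force: [0.6, -1.3, -0.3]
gripper_width: 0.0229
finger_force: 25.0
t 10.8 yaw -9.4 tilt [-0. -0. -1.] turn 0.0 shift [0.0005 0.0014 0.0374] F [ 0.6 -1.3 -0.3] w 0.0229
```

Foot is 2.5 mm below the mouth with no contact force; continuing down.

```bash
python3 -m inch '[[0,0,0,0,0,0.002,0.9],[0,0,0,0,0,0.002,0.9],[0,0,0,0,0,0.002,0.9],[0,0,0,0,0,0.002,0.9],[0,0,0,0,0,0,0.9]]'
python3 -c "
from h import *
delta([.579,.284,.07],-9.4);print(state()['wrist_torque'])"
```

```text
time: 11.22
tcp_pos: [0.5776, 0.2836, 0.0993]
tool_rot: [0.762, 0.647, -0.0, 0.0]
ft_force: [1.3, -0.4, -1.0]
gripper_width: 0.0233
finger_force: 25.0
t 11.2167 yaw -9.4 tilt [-0. -0. -1.] turn 0.0 shift [0.0006 0.0013 0.0293] F [ 1.3 -0.4 -1. ] w 0.0233
[-0.28048441 -0.1485776   0.01306922]
```

```bash
python3 -m inch '[[0,0,0,0,0,0.003,0.9],[0,0,0,0,0,0.003,0.9],[0,0,0,0,0,0.003,0.9],[0,0,0,0,0,0.003,0.9],[0,0,0,0,0,0.003,0.9],[0,0,0,0,0,0.003,0.9],[0,0,0,0,0,0.003,0.9],[0,0,0,0,0,0.003,0.9],[0,0,0,0,0,0.002,0.9],[0,0,0,0,0,0.001,0.9],[0,0,0,0,0,0.001,0.9],[0,0,0,0,0,0,0.9]]'
python3 -c "
from h import *
delta([.579,.284,.07],-9.4);print(state()['wrist_torque'])"
```

```text
time: 12.22
tcp_pos: [0.5777, 0.2836, 0.0717]
tool_rot: [0.762, 0.647, -0.0, 0.0]
ft_force: [2.4, -3.9, -0.2]
gripper_width: 0.0228
finger_force: 25.0
t 12.2167 yaw -9.4 tilt [ 0. -0. -1.] turn 0.0 shift [0.0006 0.0012 0.0017] F [ 2.4 -3.9 -0.2] w 0.0228
[-0.74275355 -0.37610175 -0.08220158]
```

```bash
python3 -m inch '[[0,0,0,-0.0005,0.0005,0.001,0.9],[0,0,0,0,0,0.001,0.9],[0,0,0,0,0,0.001,0.9],[0,0,0,0,0,0,0.9]]'
python3 -c "
from h import *
delta([.579,.284,.07],-9.4)"
```

```text
time: 12.55
tcp_pos: [0.578, 0.2834, 0.0697]
tool_rot: [0.762, 0.647, 0.0, -0.0]
ft_force: [-1.6, -3.4, 7.7]
gripper_width: 0.023
finger_force: 25.0
t 12.55 yaw -9.3 tilt [ 0.001  0.001 -1.   ] turn 0.1 shift [ 0.0007  0.0009 -0.0003] F [-1.6 -3.4  7.7] w 0.023
```

Bottom contact came at the expected height, TCP 0.0697. Releasing and rising.

```bash
python3 -m inch '[[0,0,0,0,0,0,0.7],[0,0,0,0,0,0,0.5],[0,0,0,0,0,0,0.3],[0,0,0,0,0,0,0.2],[0,0,0,0,0,0,0.2],[0,0,0,0,0,0,0.2],[0,0,0,0,0,-0.006,0.2],[0,0,0,0,0,-0.012,0.2],[0,0,0,0,0,-0.02,0.2],[0,0,0,0,0,-0.025,0.2],[0,0,0,0,0,-0.025,0.2],[0,0,0,0,0,-0.025,0.2],[0,0,0,0,0,-0.02,0.2],[0,0,0,0,0,0,0.2],[0,0,0,0,0,0,0.2]]'
python3 -c "
from h import *
p=look(['vial_red_mid','press_knob'],'side','wrist')
cv2.imwrite('pics/w4.png',p['color'][:,:,::-1])
delta([.5607,.1765,.17],-9.4)"
```

```text
time: 13.8
tcp_pos: [0.5781, 0.2833, 0.2026]
tool_rot: [0.762, 0.647, 0.001, 0.0]
ft_force: [0.6, -0.4, 0.2]
gripper_width: 0.0708
finger_force: 0.0
side vial_red_mid [([0.5771, 0.2833, 0.0595], 0.45), ([0.5563, -0.1368, 0.0014], 0.28)]
side press_knob [([0.3362, 0.2707, 0.1374], 0.77), ([0.5611, 0.1793, 0.1363], 0.74)]
wrist vial_red_mid [([0.5785, 0.2853, 0.0597], 0.75)]
wrist press_knob [([0.5617, 0.1748, 0.1403], 0.79)]
t 14.1 yaw -9.4 tilt [-0.002 -0.    -1.   ] turn 0.0 shift [-0.1079  0.0006  0.0306] F [-0.6 -0.8  0.6] w 0.0706
```

View pics/w4.png

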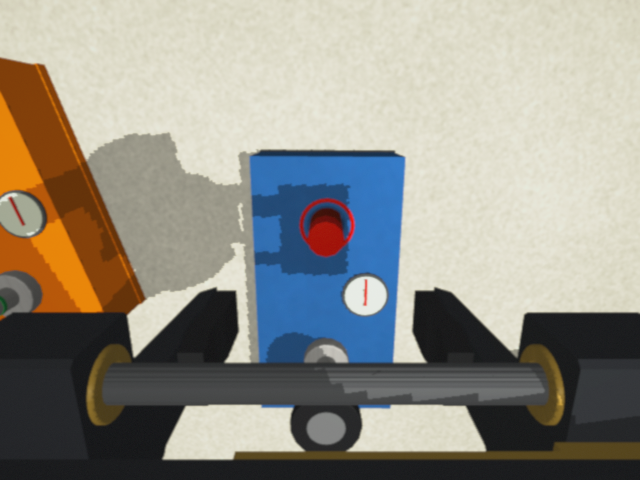

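The vial stands upright in the well, with its cap at (326,238) inside the ring at (327,225) and its centre at z ≈ 0.06 as required. Now I shut the fingers and move over the knob.

```bash
python3 -m inch '[[0,0,0,-0.01,0,0,1],[0,0,0,-0.014,0,0,1],[0,0,0,-0.014,0,0,1],[0,0,0,-0.014,0,0,1],[0,0,0,-0.014,0,0,1],[0,0,0,-0.014,0,0,1],[0,0,0,-0.014,0,0,1],[0,0,0,-0.014,0,0,1],[0,0,0,0,0.0006,0,1],[0,0,0,0,0,0.006,1],[0,0,0,0,0,0.012,1],[0,0,0,0,0,0.012,1],[0,0,0,0,0,0.01,1],[0,0,0,0,0,0.008,1],[0,0,0,0,0,0.004,1],[0,0,0,0,0,0,1]]'
python3 -c "
from h import *
delta([.5607,.1765,.14],-9.4)"
```

```text
time: 15.43
tcp_pos: [0.5607, 0.1767, 0.1487]
tool_rot: [0.762, 0.647, -0.001, -0.0]
ft_force: [-0.6, -0.2, 0.4]
gripper_width: 0.0004
finger_force: 0.0
t 15.4333 yaw -9.3 tilt [-0.002 -0.    -1.   ] turn 0.1 shift [-0.0002  0.      0.0087] F [-0.6 -0.2  0.4] w 0.0004
```

```bash
python3 -m inch '[[0,0,0,0,0,0.003,1],[0,0,0,0,0,0.003,1],[0,0,0,0,0,0.003,1],[0,0,0,0,0,0.002,1],[0,0,0,0,0,0.001,1],[0,0,0,0,0,0,1]]'
python3 -m inch '[[0,0,0,0,0,0.003,1],[0,0,0,0,0,0.003,1],[0,0,0,0,0,0.003,1],[0,0,0,0,0,0.003,1],[0,0,0,0,0,0,1]]'
python3 -m inch '[[0,0,0,0,0,0.003,1],[0,0,0,0,0,0.003,1],[0,0,0,0,0,0.003,1],[0,0,0,0,0,0.003,1],[0,0,0,0,0,0.002,1],[0,0,0,0,0,0,1]]'
```

```text
time: 15.93
tcp_pos: [0.5612, 0.1766, 0.1383]
tool_rot: [0.762, 0.647, 0.0, 0.0]
ft_force: [-1.0, 1.2, 3.0]
gripper_width: 0.0005
finger_force: 1.5
time: 16.35
tcp_pos: [0.5612, 0.1765, 0.1256]
tool_rot: [0.762, 0.647, 0.0, 0.0]
ft_force: [-1.4, -0.1, 4.0]
gripper_width: 0.0002
finger_force: 1.9
time: 16.85
tcp_pos: [0.5612, 0.1766, 0.1118]
tool_rot: [0.762, 0.647, 0.0, 0.0]
ft_force: [-0.8, -0.0, 6.1]
gripper_width: 0.0007
finger_force: 2.8
```

```bash
python3 -m inch '[[0,0,0,0,0,0.003,1],[0,0,0,0,0,0.003,1],[0,0,0,0,0,0.003,1],[0,0,0,0,0,0.003,1],[0,0,0,0,0,0.002,1],[0,0,0,0,0,0,1],[0,0,0,0,0,0,1]]'
python3 - <<'E'
from h import *
delta([.5607,.1765,.098],-9.4)
p=look(['vial_red_mid','press_knob'],'wrist','top','side')
print('y',[np.round(d['xyz'],3) for d in place_of('vial_y1_mid',p)])
a=p['color'][130:220,270:350];cv2.imwrite('pics/s5.png',cv2.resize(a[:,:,::-1],None,fx=6,fy=6,interpolation=cv2.INTER_CUBIC))
E
```

```text
time: 17.43
tcp_pos: [0.5612, 0.1766, 0.0982]
tool_rot: [0.762, 0.647, 0.0, 0.0]
ft_force: [-2.3, 0.4, 6.9]
gripper_width: 0.0005
finger_force: 3.5
t 17.4333 yaw -9.4 tilt [ 0.001  0.    -1.   ] turn 0.0 shift [-0.0002 -0.0005  0.0002] F [-2.3  0.4  6.9] w 0.0005
wrist vial_red_mid [([0.5801, 0.2874, 0.0561], 0.57)]
wrist press_knob [([0.5613, 0.1698, 0.0955], 0.79)]
top vial_red_mid []
top press_knob []
side vial_red_mid [([0.5742, 0.2836, 0.0606], 0.51)]
side press_knob [([0.3353, 0.2727, 0.1393], 0.58), ([0.5582, 0.1781, 0.0966], 0.46)]
y []
```

View pics/s5.png

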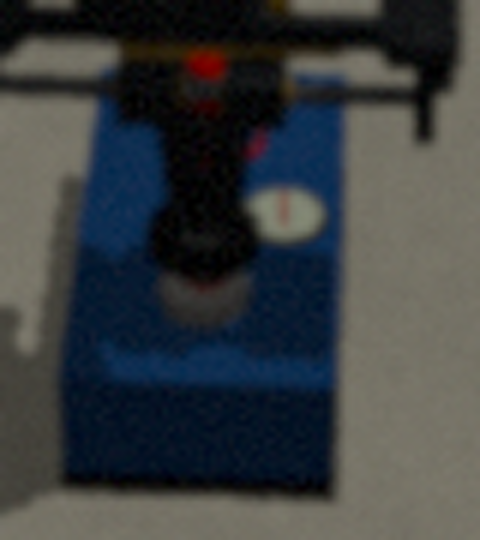

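The side crop shows the knob held down, with only the red band showing at the collar top at (205,283), so the third click is just reached. I'll add a small extra push for margin.

```bash
python3 -m inch '[[0,0,0,0,0,0.0006,1],[0,0,0,0,0,0,1],[0,0,0,0,0,0,1],[0,0,0,0,0,0,1]]'
python3 -c "
from h import *
delta([.5607,.1765,.098],-9.4)"
```

```text
time: 18.27
tcp_pos: [0.5612, 0.1766, 0.0978]
tool_rot: [0.762, 0.647, 0.0, 0.0]
ft_force: [-2.7, 0.2, 8.1]
gripper_width: 0.0004
finger_force: 4.4
t 18.2667 yaw -9.4 tilt [ 0.001  0.    -1.   ] turn 0.0 shift [-0.0002 -0.0005 -0.0002] F [-2.7  0.2  8.1] w 0.0004
```

Travel is 0.042 with 8.1 N, in the middle of the holding range.

```bash
python3 -c "
from station import *
print(job_done())"
```

```text
the job is handed in; nothing more can be done
None
```

I handed the job in at about 18 s: the red vial is fully down in the blue tester's well, and the plunger is held at the third click with about 8 N. The jars were kept clear; the last check on the yellow vials found none in view, though one still stood in the rack after the red vial came out.

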